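Open the ratchet jar rail

ROBOT

A 6-joint arm with a two-finger parallel gripper is mounted at the origin on a cart in front of the work surface, level with it; the furniture and walls round the work are solid. World frame = base frame: x ahead of the robot, y to its left, z up, the work surface at z = 0. Lengths are in m, angles in rad, forces in N, time in s.
With the tool pointing down it reaches from about 0.275 to 0.75 m from the base axis. Payload 10.2 kg.
Tool frame: the origin (TCP) lies midway between the tips of the shut fingers; the grasp point (between the pads) lies 19 mm behind it (env.hold_point_z is the distance from the TCP to the grasp point, in m); z points along the fingers, y is the line along which they close (so a half turn about z gives the same grasp; the last joint's range is limited). The gripper opens to 85 mm and grips with 20 to 120 N. Pads are 22 mm wide; open, the fingers measure 114 mm over their backs; the gripper's body (76 mm by 85 mm) begins 54 mm behind the grasp point. The pads swing forward as they close: fully open they stand 13 mm farther back than shut.
Start: joints at [-1.358, 0.313, 1.498, -0, 1.331, -0.223], TCP at [0.222, -0.476, 0.231] pointing down, gripper open.
Joint ranges: [-2.94, 2.94], [-0.97, 2.17], [0.19, 2.56], [-1.23, 4.37], [0.02, 3.11], [-2.88, 2.88]. Speed limits (rad/s): [2.39, 2.39, 3.01, 3.14, 3.14, 3.14].

INTERFACE

Orientations are given as a unit quaternion [x, y, z, w].
In Python, from bench import env, kinematics, monitor, eyes, job gives the robot as it stands. The module is installed in compiled form; this text tells all that it offers. Calls block until the motion is done:
- env.reach(position, orientation): joint-space move of the TCP to a pose.
- env.movel(position, velocity=0.15, frame=None, guard=None): straight line of the TCP; frame=None keeps the orientation; velocity is the mean speed in m/s. With guard (N) it stops when the force on the tool has changed by that much, and returns True; else False.
- env.set_joints(angles): joint-space move.
- env.release() and env.close_gripper(effort=None): open the fingers fully, or close them until they stop; effort is the grip in N (None keeps the last).
- env.hold(seconds).
- kinematics.ik(position, orientation): joint angles nearest the present ones, or None.
- monitor.sense(): the state.
- eyes.grab_frame(name): name is "side" or "top" or "wrist"; returns a dict with "frame" (480x640x3 uint8, red, green, blue), "mtx" (3x3 intrinsics, pixels), "view" (4x4, takes a point from world to camera coordinates). Camera axes: x right, y down, z forward; pixel columns grow to the right and rows downward; lengths in m; the calibration is good to about 2 mm. A picture is of the moment at which its call begins. There is no depth.
A pose or a line that the arm cannot do raises env.MotionError and nothing moves.
- job.hand_in(): hands the job in; it is judged then, once.
The state is a dict: "clock": time; "joints": joint angles; "qvel": joint speeds; "joint_efforts": joint torques, N m; "position": TCP position; "ee_rot": TCP orientation; "contact_force": force on the tool from outside, world axes, zero at the start; "ft_torque": the same for the moment, N m; "finger_gap": opening from 0.0 (shut) to 1.0 (fully open); "gripper_force": force on a finger pad.
Only numpy, scipy, OpenCV 4.12 (cv2) and the standard library are available. Lean on these libraries where they do the work, as an engineer would, in place of code of your own. Each camera call takes 0.05 s, during which the arm holds its last target. There are 200 camera calls.

TASK

Make room for the olive jar in the jar rail: press the red release button on the sliding grey jaw fully down (it stays down), then push the jaw by its thumb plate back along its bar, away from the jars, until it is fully home against the end stop. Only push the jaw, never take hold of it: leave the black outer cover of the thumb plate untouched, and do not pick up, shift or tip the jars in the rail, the olive jar or the little glass.

Things in the scene. Friction and masses are not known exactly. Their poses are not given: they have to be found in the camera images.
- rail: The jar rail, fixed to the worktop: wooden board 430 mm long, 110 wide, 12 thick; wooden fixed end (78 mm tall) at its right, lower end stop (58 mm tall) at its left, toothed steel bar along its far edge. Origin on the worktop under the board, 10 mm from its centre towards the fixed end; y axis along the bar from fixed end to end stop, z up. Place and yaw vary (yaw -0.2 to 0.12 rad).
- jaw_push (a point): Where to push the grey sliding jaw (92 mm wide, 82 along the bar, flat deck 50 above the worktop): middle of the inner face (facing the jars, -y of the rail) of the thumb plate at its outer end, 78 mm above the worktop. The plate is 64 mm wide, 12 thick with its black cover, top at 97. Pushing this face to +y of the rail slides the jaw back.
- jaw (a joint): Slide of the jaw along the bar, m: 0 = nearest the fixed end, grows as the jaw is pushed back (+y of the rail), 0.120 = fully back at the end stop, a hard stop. Starts between about 0.005 and 0.05. About 2 N of friction; it stays where left. While the release button is up, the ratchet teeth block it after at most 7 mm.
- release_top (a point): Centre of the top of the red round release button on the jaw, 30 mm in diameter, standing 14 mm proud of the jaw's deck (top 64 mm above the worktop when up). On the jaw's centre line, 36 mm from the thumb plate's inner face; it rides along with the jaw.
- thumb_cover: Black plastic cover over the outer face (+y of the rail) and side edges of the thumb plate, 64 mm wide, 8 thick, from 50 to 94 mm above the worktop. Not to be touched: the jaw is pushed, not taken hold of. The origin lies away from it: 78 mm to -y along the rail from its middle, on the worktop.
- release (a joint): How far the red button is pressed straight down, m: 0 = up (ratchet locked), 0.010 = fully down at its hard stop (ratchet free from about 0.006). It takes about 3 N, has no return spring and stays down once pressed; its top is then still 4 mm above the deck.
- nutmeg_jar_mid (a point): Centre, half-way up, of a spice jar with a dark brown lid and green label, 44 mm across, 105 mm tall; it stands upright and loose on the rail's base board in the row between the fixed end and the jaw. To be left alone.
- salt_shaker_mid (a point): Centre, half-way up, of a glass salt shaker with a grey metal top, 44 mm across, 90 mm tall; it stands upright and loose on the rail's base board in the row between the fixed end and the jaw. To be left alone.
- bitters_1_mid (a point): Centre, half-way up, of a small brown dropper bottle with a black dropper top, 33 mm across, 102 mm tall; it stands upright and loose on the rail's base board in the row between the fixed end and the jaw. To be left alone.
- olive_jar_mid (a point): Centre, half-way up, of a glass jar with a grey metal lid and green label, 63 mm across, 110 mm tall, waiting on the worktop to the left of the rail. Loose and upright; to be left alone.
- shot_glass_mid (a point): Centre, half-way up, of a small clear glass, 48 mm across, 61 mm tall, on the worktop to the right of the rail. Loose and upright; to be left alone.
There are look-alikes about, which are no part of the job. Leave any pink or purple look-alike of the part that bears nutmeg_jar_mid alone. What is shaped like the part that bears salt_shaker_mid but pink is not meant.

How it is judged:
On the way, in this order (a step that is already met when the one before it is completed fails the run):
1. the red release button is pressed down while the jaw is still near its starting place (value of joint release above 0.007 m and value of joint jaw below 0.07 m), for 0.1 s.
2. the jaw is pushed back to the end stop (value of joint release above 0.007 m and value of joint jaw above 0.114 m), for 0.2 s.
At the end, for the whole second after the job is handed in: The release button is down (at least 7 of its 10 mm), the jaw is at rest within 6 mm of the end stop (joint above 0.114 of 0.120), and the three jars in the rail, the olive jar and the little glass stand upright (within 0.2 rad) within 15 mm of where they were (all of step 2 and velocity of joint jaw between -0.01 and 0.01 m/s and distance of each of nutmeg_jar_mid, salt_shaker_mid, bitters_1_mid, olive_jar_mid, shot_glass_mid from where it was at the start of the episode below 0.015 m and angle between each of nutmeg_jar_mid, salt_shaker_mid, bitters_1_mid, olive_jar_mid, shot_glass_mid's own z axis and vertical below 0.2 rad); the robot touches nothing.
It fails at once if a jar or the little glass is lifted, shifted more than 15 mm, or tipped (distance of any of nutmeg_jar_mid, salt_shaker_mid, bitters_1_mid, olive_jar_mid, shot_glass_mid from where it was at the start of the episode above 0.015 m or angle between any of nutmeg_jar_mid, salt_shaker_mid, bitters_1_mid, olive_jar_mid, shot_glass_mid's own z axis and vertical above 0.2 rad).
It fails at once if the thumb plate is taken hold of: the fingers press on its black outer cover (contact force between the fingers and thumb_cover above 1 N).
It also fails if it takes over 38 s, if anything falls off the work surface, if the arm or the gripper's body presses on something with over 40 N, if the wrist force passes 120 N, or if a joint passes its speed limit or range.

## Working session

There is one attempt and no reset: what is moved stays moved. The work goes in short steps, each a Python script; the robot and the scene stay as the last script left them, time stands still between calls to the robot, and variables do not carry over. Pictures are saved under pics/ and viewed, at most 10 in all, crops included, and the job is handed in when it is done.

```bash
mkdir -p pics
python3 - <<'E'
from bench import env, kinematics, monitor, eyes, job
import cv2,numpy as np
for n in("top","side"):
    f=eyes.grab_frame(n); cv2.imwrite(f"pics/{n}0.png",f["frame"][:,:,::-1]); np.savez(f"pics/{n}0.npz",**f)
    V=f["view"]; print(n,-V[:3,:3].T@V[:3,3],V[2,:3])
s=monitor.sense();print(s["clock"],s["position"],s["ee_rot"],s["contact_force"])
E
```

```text
top [ 0.31391898 -0.04758804  1.67353363] [ 0.06800056  0.01475236 -0.99757621]
side [-0.79415676 -0.02582745  1.35004888] [ 6.90024907e-01  6.53061833e-04 -7.23785328e-01]
0.1 [ 0.22156774 -0.47571015  0.23079269] [ 9.76353318e-01  2.16180175e-01  1.22161444e-05 -5.74075891e-04] [-0.57546895  0.38403424 -0.78987545]
```

View pics/top0.png

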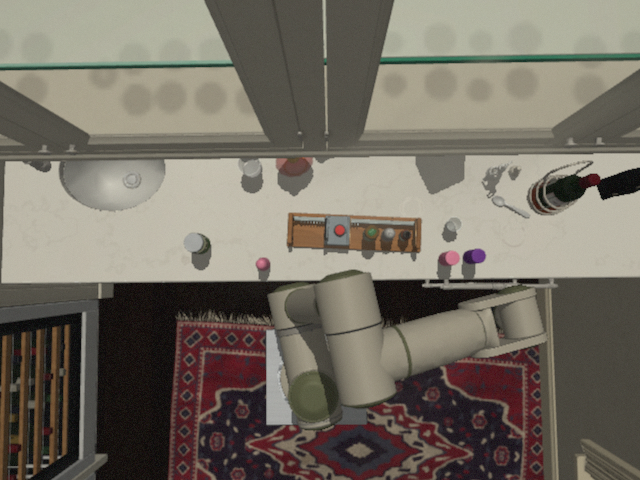

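View pics/side0.png

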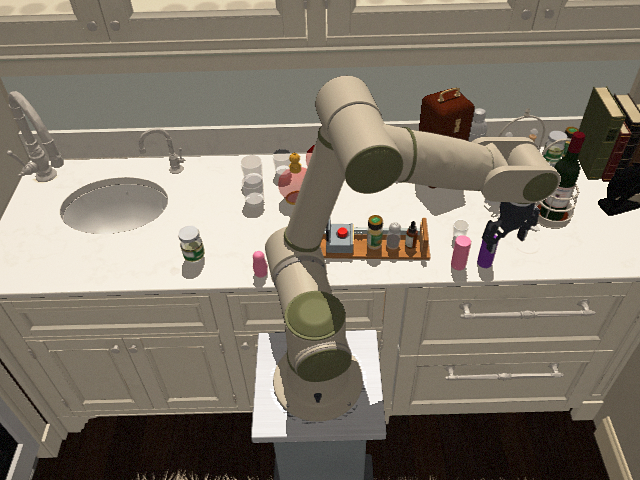

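Top view: red button at about (340,230), jaw around (338,230), rail from x=288 to 421, jars at about (372,232), (389,234) and (405,237). I'll get coarse positions first, then look with the wrist camera.

```bash
cat > h.py <<'E'
import numpy as np,cv2
from scipy.spatial.transform import Rotation as R
def ray(f,u,v):
    V=f["view"];K=f["mtx"];c=-V[:3,:3].T@V[:3,3]
    return c,V[:3,:3].T@np.linalg.inv(K)@[u,v,1.]
def onz(f,u,v,z):
    c,d=ray(f,u,v); return c+d*(z-c[2])/d[2]
def proj(f,p):
    q=f["mtx"]@(f["view"]@[*p,1.])[:3]; return q[:2]/q[2]
def red(f,roi=None):
    h=cv2.cvtColor(f["frame"],cv2.COLOR_RGB2HSV)
    m=(((h[...,0]<6)|(h[...,0]>174))&(h[...,1]>190)&(h[...,2]>100)).astype(np.uint8)
    n,l,s,c=cv2.connectedComponentsWithStats(m)
    return [(s[i,4],c[i],s[i,:4]) for i in np.argsort(-s[1:,4])[:3]+1] 
def down(yaw):  # tool y axis (closing line) at angle yaw+90deg ; tool x at yaw
    return (R.from_euler('z',yaw)*R.from_euler('x',np.pi)).as_quat()
E
python3 - <<'E'
from h import *
for n in("top","side"):
    f=dict(np.load(f"pics/{n}0.npz"))
    for a,c,b in red(f): print(n,a,c,b,onz(f,*c,.064))
f=dict(np.load("pics/top0.npz"))
h=cv2.cvtColor(f["frame"],cv2.COLOR_RGB2HSV)[200:262,280:430]
m=((h[...,0]>5)&(h[...,0]<20)&(h[...,1]>110)&(h[...,2]>60)).astype(np.uint8)
p=np.argwhere(m)[:,::-1]+[280,200]
r=cv2.minAreaRect(p.astype(np.float32));bx=cv2.boxPoints(r);print(r)
for q in bx: print(q,onz(f,*q,.012))
for q in [(372,232),(389,234),(405,237)]: print(onz(f,*q,.1))
E
```

```text
side 69 [342. 232.] [338 228   9   9] [ 0.45221088 -0.08051103  0.064     ]
side 3 [576. 135.] [575 134   3   3] [ 0.89027482 -0.90933603  0.064     ]
side 1 [574. 132.] [574 132   1   1] [ 0.90758939 -0.90768911  0.064     ]
((353.92626953125, 232.106689453125), (132.54869079589844, 32.88285446166992), 2.626405715942383)
[286.96814 245.49394] [0.41705202 0.08948215 0.012     ]
[288.4749  212.64561] [0.52307146 0.08407149 0.012     ]
[420.8844  218.71944] [ 0.49849858 -0.34102528  0.012     ]
[419.37762 251.56776] [ 0.39308429 -0.3338379   0.012     ]
[ 0.44988203 -0.17652796  0.1       ]
[ 0.4432192  -0.22794624  0.1       ]
[ 0.43355879 -0.27619785  0.1       ]
```

Run:
```python
from h import *
from bench import env, kinematics, monitor, eyes, job
env.close_gripper(20)
q=[0,0]
for k in(1,-1):
    o=down(-.055+k*np.pi/2); j=kinematics.ik([.45,-.09,.32],o); print(k,j)
    if j is not None and abs(j[5])<2.4: best=(o,j)
env.reach([.45,-.09,.32],best[0])
f=eyes.grab_frame("wrist"); cv2.imwrite("pics/w1.png",f["frame"][:,:,::-1]); np.savez("pics/w1.npz",**f)
for a,c,b in red(f): print(a,c,b,onz(f,*c,.064))
s=monitor.sense();print(s["clock"],s["position"],s["ee_rot"],s["joints"],s["finger_gap"])
```

```text
1 [-0.45361541  0.11274992  1.51639284  0.          1.51244989 -0.39861541]
-1 [-4.53615413e-01  1.12749920e-01  1.51639284e+00 -4.44089210e-16
  1.51244989e+00  2.74297724e+00]
22 [320.68181818 175.09090909] [318 172   9   9] [ 0.45038045 -0.07804651  0.064     ]
20 [333.15 186.1 ] [329 183   9   7] [ 0.46141192 -0.08903107  0.064     ]
15 [327.2        182.93333333] [323 181   8   5] [ 0.45602069 -0.08572554  0.064     ]
2.5917 [ 0.44990612 -0.09075563  0.31970862] [ 7.26821893e-01  6.86825924e-01 -1.65723091e-04 -2.41626978e-04] [-4.55156559e-01  1.13334028e-01  1.51647410e+00 -1.41040459e-04
  1.51235335e+00 -3.98577894e-01] -0.0029747209119297003
```

View pics/w1.png

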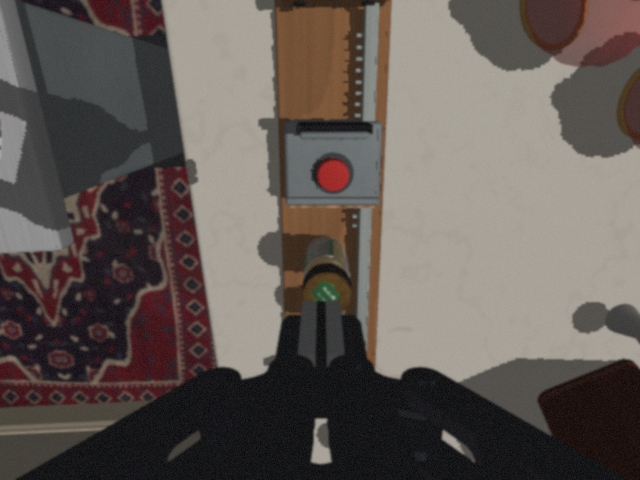

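Wrist view (up is +y, right is +x): the button is at (333,175), the black cover at (336,128) and the nutmeg jar below at (327,270). I'll refine the button centre and the yaw.

Run:
```python
from h import *
f=dict(np.load("pics/w1.npz")); im=f["frame"]
h=cv2.cvtColor(im,cv2.COLOR_RGB2HSV)
m=(((h[...,0]<8)|(h[...,0]>172))&(h[...,1]>150)&(h[...,2]>130)).astype(np.uint8); m[:, :300]=0;m[:,370:]=0;m[:140]=0;m[210:]=0
c=max(cv2.findContours(m,0,1)[0],key=cv2.contourArea);(u,v),r=cv2.minEnclosingCircle(c);print(u,v,r)
p=onz(f,u,v,.064);print("button",p, np.linalg.norm(onz(f,u+r,v,.064)-p))
# near (–y) jaw deck edge and board left edge: wood mask leftmost per row
w=((h[...,0]>3)&(h[...,0]<22)&(h[...,1]>90)).astype(np.uint8)
rows=[y for y in range(15,110)]+[y for y in range(225,300)]
P=np.array([onz(f,265+np.argmax(w[y,265:320]),y,.012)[:2] for y in rows])
vx,vy,*_=cv2.fitLine(P.astype(np.float32),cv2.DIST_HUBER,0,.01,.01).ravel();print("yaw",np.arctan2(-vx*np.sign(vy),abs(vy)))
k=((im.max(2)<45)).astype(np.uint8);k[:,:290]=0;k[:,385:]=0;k[:115]=0;k[145:]=0
x,y,ww,hh=cv2.boundingRect(k);print("dark",x,y,ww,hh)
for q in((x,y),(x+ww,y),(x,y+hh),(x+ww,y+hh)):print(onz(f,*q,.094),onz(f,*q,.097))
t=dict(np.load("pics/side0.npz"))
hs=cv2.cvtColor(t["frame"],cv2.COLOR_RGB2HSV)
print("proj in side",proj(t,p))
```

```text
333.2677307128906 175.094482421875 15.087555885314941
button [ 0.46202966 -0.07872786  0.064     ] 0.013987984631619028
yaw -0.054846957
dark 296 121 76 13
[ 0.43296992 -0.02705829  0.094     ] [ 0.43314589 -0.02692376  0.097     ]
[ 0.49557683 -0.03070677  0.094     ] [ 0.4952427  -0.03054251  0.097     ]
[ 0.43217644 -0.03748657  0.094     ] [ 0.43235887 -0.03726708  0.097     ]
[ 0.49535218 -0.04116712  0.094     ] [ 0.49501988 -0.04091764  0.097     ]
proj in side [341.26909017 229.65022081]
```

Run:
```python
from h import *
from bench import env, kinematics, monitor, eyes, job
b=np.array([.462,-.079]); o=monitor.sense()["ee_rot"]
env.movel([*b,.10],.2); env.hold(.2)
g=env.movel([*b,.050],.025,guard=15)
s=monitor.sense();print(g,s["clock"],s["position"],s["contact_force"])
env.hold(.3);s=monitor.sense();print(s["position"],s["contact_force"])
```

```text
True 5.6833 [ 0.46200416 -0.07902631  0.05443899] [-3.36722713  0.09622043  7.41999296]
[ 0.46203842 -0.07904405  0.05446969] [-2.66769417 -0.07204716  8.05586736]
```

Run:
```python
from h import *
from bench import env, kinematics, monitor, eyes, job
b=np.array([.462,-.079]); d=np.array([np.sin(.055),np.cos(.055)])
env.movel([*b,.064],.05); env.hold(.1)
g=env.movel([*(b+d*.155),.064],.05,guard=15)
s=monitor.sense();print(g,s["clock"],s["position"],s["contact_force"],(s["position"][:2]-b)@d)
env.hold(.3);s=monitor.sense();print(s["position"],s["contact_force"])
```

```text
True 8.5833 [0.4687904  0.04156137 0.06391342] [-0.81465984 -7.15036803  2.31505213] 0.12075234909386007
[0.46878153 0.04155158 0.06389464] [ 0.48240176 -3.66070499  3.68388049]
```

Run:
```python
from h import *
from bench import env, kinematics, monitor, eyes, job
b=np.array([.462,-.079]); d=np.array([np.sin(.055),np.cos(.055)])
p=monitor.sense()["position"][:2]
g=env.movel([*(p+d*.02),.064],.02,guard=15)
env.hold(.3);s=monitor.sense();print(g,s["position"],s["contact_force"],(s["position"][:2]-b)@d)
p=s["position"][:2]-d*.03
env.movel([*p,.064],.1); env.movel([*(p),.25],.2); env.movel([*(p-d*.07),.32],.2); env.hold(.3)
for n in("wrist","top"):
    f=eyes.grab_frame(n); I=f["frame"][:,:,::-1]
    if n=="top": I=cv2.resize(I[190:270,170:490],None,fx=2.5,fy=2.5)
    cv2.imwrite(f"pics/{n}2.png",I); np.savez(f"pics/{n}2.npz",**f)
s=monitor.sense();print(s["clock"],s["position"],s["contact_force"])
```

```text
True [0.46863428 0.04140862 0.06358723] [ 0.17417174 -0.3626372   0.15338133] 0.12059124593569726
12.075 [ 0.46311272 -0.05815097  0.31977563] [0.2208832  0.3870343  0.39951541]
```

View pics/wrist2.png

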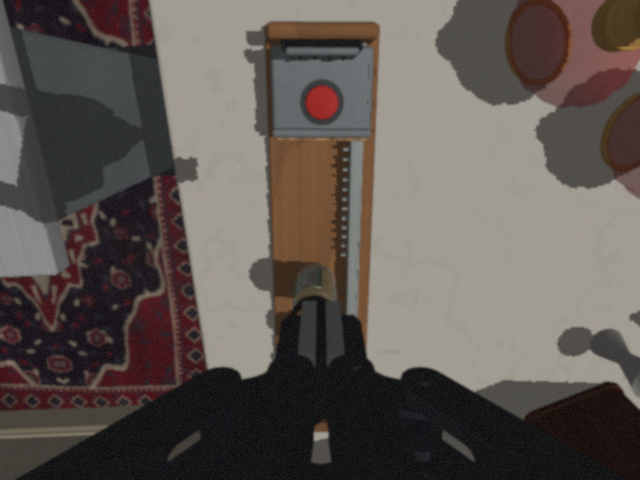

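View pics/top2.png

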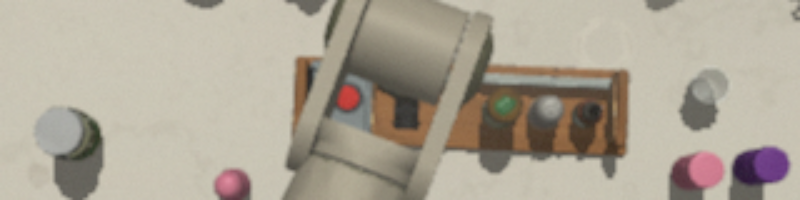

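The wrist view shows the jaw flush against the end stop (rows 42–45), with the button at (322,102) and now low on the deck. In the top view the jars, olive jar and glass are all in place. I'll check how far the jaw moved, then hand in.

Run:
```python
from h import *
from bench import job
f=dict(np.load("pics/wrist2.npz"))
p=onz(f,322,102.5,.054)[:2];d=np.array([np.sin(.055),np.cos(.055)])
t=(p-[.462,-.0787])@d;print(p,t)
if t>.091: print(job.hand_in())
```

```text
[0.46763675 0.017395  ] 0.0962595625921575
the job is handed in; nothing more can be done
None
```

I pressed the red button down, pushed the jaw back about 96 mm until it sat flush against the end stop, left the jars and glass in place, and handed the job in; the hand-in returned no verdict.

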